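# Press a bearing home in a belt tensioner

### The job

Lay the belt tensioner flat on the bed of the arbor press with its big round end pushed back snug against both locating dowels, so that its half-started bearing sits right under the ram. Then pull the press lever forward all the way to its stop so the bearing is pressed fully home, let the lever return all the way to its rest, and lay the finished tensioner flat inside the grey parts tray. Leave the oil filter and the brake pad where they are.

Things in the scene. Friction and masses are not known exactly. Their poses are not given: they have to be found in the camera images.
- press: blue bench arbor press, fixed, about 185 deep x 110 wide x 275 tall. Origin on the bench straight below the ram axis; z up, its -x axis points out of the front. Its head (60 wide, z 125 to 225, front face 23 in front of the ram axis) and its column (from 39 behind the ram axis) leave the bed free from the front and both sides
- press_nest (a point): point on the ram axis at the top of the flat steel bed, 45 above the bench (axes as press): the middle of the tensioner's big end belongs here. Bed 76 wide, from 95 in front to 35 behind this point. Two dowels (diameter 8, 12 tall, centres x = +18.3, y = +-17.0) stop the 42 diameter big end exactly here when it is pushed back (+x)
- ram (a joint): how far the press ram has come down, m; 0 with the lever at rest, 0.0271 per rad of lever. Its pressing disc (diameter 27) then hangs 52 mm above the bed, and 19.5 mm above it with the lever at its stop. The disc enters the tensioner's bore only if the tensioner is centred under it to about 2 mm
- lever (a joint): lever of the press, rad. 0 = rest (up, leaning 0.30 rad back, held there by its return spring); grows as the grip swings forward over the top (press -x) to the stop at 1.20. Takes 4 to 10 N at the grip, up to about 18 N while the bearing slides in. Let go, it swings back by itself in about 1 s. Pinched, it may creep between the fingers: go on to the stop
- lever_grip (a point): centre of the red T-grip (a cylinder of diameter 28, 44 long, lying along the press's y axis) at the end of the lever's 12 mm rod; moves with the lever. From lever_pivot at lever angle q, in the axes of the press: x = -145 sin(q-0.3), y = 0, z = +145 cos(q-0.3). So it stands 329 above the bench at rest, 335 at the top of its swing, 280 at the stop
- lever_pivot (a point): point on the lever's level hinge axis (parallel to the press's y axis) in the plane in which the grip swings: 16 behind and 68 right (-y) of the ram axis, 190 above the bench. Fixed to the press
- tensioner: loose cast-aluminium belt tensioner, about 0.3 kg, 140 long, starts flat on the bench. Origin under the centre of its big end, at the underside; z up; the shank runs along -x. Big end: diameter 42, 22 tall, holding the bearing. Shank, the place to grip: 20 wide, 18 tall, x = -21 to -89; balance point near x = -50. Small end: diameter 30, 22 tall, centre x = -104
- tensioner_pivot (a point): centre of the small end of the tensioner at its underside, 104 from the tensioner's origin along its -x axis
- bearing (a joint): how far the steel bearing (diameter 32) has gone into the big end, m: starts at 0 to 0.003 (8 to 5 mm above the big end's top face), 0.010 = fully home on its shoulder, 2 mm below that face. Slides in under about 28 N and stays where it is left
- parts_tray: grey shallow steel tray, fixed, 196 (its x) x 116 (its y) outside, walls 3 thick; inner floor 6 above the bench, rim about 19 above it. Origin at bench height under its centre. To the right of and beyond the fixed black cooler bag (345 tall, x 0.25 to 0.48, y -0.13 to 0.16 m), over or round which the tensioner must be carried
- oil_filter: bystander: orange oil filter, diameter 72, 88 tall, upright. Origin at the centre of its underside
- brake_pad: bystander: dark brake pad, 50 x 128 x 16, lying flat. Origin at the centre of its underside

How it is judged:
On the way, in this order (a step that is already met when the one before it is completed fails the run):
1. the tensioner lies on the press bed with its big end against the dowels under the ram, the bearing still proud and the lever at rest (horizontal distance between tensioner and press_nest below 0.003 m and z of tensioner in the frame of press_nest between -0.002 and 0.003 m and angle between tensioner's own z axis and vertical below 0.05 rad and value of joint bearing below 0.005 m and value of joint lever below 0.08 rad), for 0.2 s.
2. the lever is swung to its stop and the bearing is pressed fully home (value of joint lever above 1.14 rad and value of joint bearing above 0.009 m and horizontal distance between tensioner and press_nest below 0.004 m), for 0.1 s.
3. the lever is back at rest, with the tensioner still on the press bed (value of joint lever below 0.08 rad and horizontal distance between tensioner and press_nest below 0.03 m and z of tensioner in the frame of press_nest between -0.003 and 0.012 m), for 0.1 s.
At the end, for the whole second after the job is handed in: The tensioner lies flat and still (within 3.5 degrees) inside the parts tray, both ends within the walls, right way up; the bearing is home to within 1 mm; the lever is back at rest within 0.08 rad; everything released (x of tensioner in the frame of parts_tray between -0.078 and 0.078 m and y of tensioner in the frame of parts_tray between -0.038 and 0.038 m and x of tensioner_pivot in the frame of parts_tray between -0.085 and 0.085 m and y of tensioner_pivot in the frame of parts_tray between -0.045 and 0.045 m and z of tensioner in the frame of parts_tray between 0.003 and 0.01 m and angle between tensioner's own z axis and vertical below 0.06 rad and value of joint bearing above 0.009 m and value of joint lever below 0.08 rad and linear speed of tensioner below 0.01 m/s and angular speed of tensioner below 0.1 rad/s and contact force between the fingers and tensioner below 0.1 N); the robot touches nothing.
It fails at once if the oil filter is moved by more than 25 mm (distance of oil_filter from where it was at the start of the episode above 0.025 m).
It fails at once if the brake pad is moved by more than 25 mm (distance of brake_pad from where it was at the start of the episode above 0.025 m).
It fails at once if the tensioner is dropped or thrown instead of laid down (faster than 0.7 m/s out of the gripper) (linear speed of tensioner above 0.7 m/s and contact force between the fingers and tensioner below 0.1 N).
It also fails if it takes over 72 s, if anything falls off the work surface, if the arm or the gripper's body presses on something with over 40 N, if the wrist force passes 120 N, or if a joint passes its speed limit or range.

### The arm

A 6-joint arm with a two-finger parallel gripper is mounted at the origin on a cart in front of the work surface, level with it; the furniture and walls round the work are solid. World frame = base frame: x ahead of the robot, y to its left, z up, the work surface at z = 0. Lengths are in m, angles in rad, forces in N, time in s.
With the tool pointing down it reaches from about 0.25 to 0.775 m from the base axis. Payload 4 kg.
Tool frame: the origin (TCP) lies between the finger pads; the fingertips stand 14 mm ahead of it and the grasp point (between the pads) lies 5 mm behind it (tip_reach is the distance from the TCP to the fingertips, in m); z points along the fingers, y is the line along which they close (so a half turn about z gives the same grasp; the last joint's range is limited). The gripper opens to 94 mm and grips with 3 to 60 N. Pads are 16 mm wide; open, the fingers measure 119 mm over their backs; the gripper's body (75 mm by 177 mm) begins 78 mm behind the grasp point.
Start: joints at [-1.207, 0.087, 1.371, -0, 1.684, -0.103], TCP at [0.248, -0.491, 0.22] pointing down, gripper open.
Joint ranges: [-3.1, 3.1], [-0.76, 2.03], [0.27, 2.55], [-1.08, 4.22], [0.17, 2.65], [-2.57, 2.57]. Speed limits (rad/s): [2.79, 2.79, 3.14, 3.14, 3.14, 3.14].

### API

Orientations are given as [roll, pitch, yaw] about the fixed x, y, z axes, in that order (R = Rz(yaw) Ry(pitch) Rx(roll)).
In Python, from bench import * gives the robot as it stands. The module is installed in compiled form; this text tells all that it offers.
- The arm moves only by the tool servo_tool, never from a script. Its argument "targets" is a list of rows, each a list of 4 numbers: the shift along the tool's x, y, z in cm, then the turn about the tool's z in degrees. A call has 1 to 8 rows; each row is the pose to reach, as a shift and turn from the pose commanded when the call began, along the tool's axes at that moment; what a row does not reach only later rows make up. A row lasts 1/8 s, in which the tool goes at most 62.5 mm and 10.7 degrees, less where a joint would pass 70% of its speed; a pose out of reach is approached as far as the arm can. A call with a gripper value outside its range is refused whole. "claw" is the closure in counts, from 0 (fully open) to 255 (shut), set as the call begins (left out, the last holds). The fingers move at their own pace and stop on an object; the grip force is fixed at half the most. Time passes only in rows, so rows that repeat a pose let the fingers close. It gives the time, the measured TCP pose, the force, the opening and the grip force at its end, in the units of the state.
- get_obs(): the state, without advancing time (a new reading comes with each control period).
- snapshot(name): name is "scene" or "side" or "wrist"; returns the picture (480x640x3 uint8, blue, green, red); there is no depth.
- camera_model(name): a dict with "camera_matrix" (3x3 intrinsics, pixels), "camera_from_world" (4x4, takes a point from world to camera coordinates). Camera axes: x right, y up, looking along -z (the intrinsics and any distortion apply to the point x, -y, -z); pixel columns grow to the right and rows downward; lengths in m; the calibration is good to about 2 mm. The wrist camera is an equidistant fisheye: a pixel r from the principal point sees the ray r / f radians off the axis. A picture is of the moment at which its call begins: read the wrist's pose just before it. camera_model takes no time and is no camera call; for the wrist camera it gives the pose at the moment of the call.
- close_job(): hands the job in; it is judged then, once.
The state is a dict: "time": time; "joint_positions": joint angles; "qvel": joint speeds; "joint_torque": joint torques, N m; "tool_pos": TCP position; "ee_rot": TCP orientation; "wrist_force": force on the tool from outside, world axes, zero at the start; "wrist_torque": the same for the moment, N m; "width": finger opening in m; "finger_force": force on a finger pad.
Only numpy, scipy, OpenCV 4.12 (cv2) and the standard library are available. Lean on these libraries where they do the work, as an engineer would, in place of code of your own. Each camera call takes 0.05 s, during which the arm holds its last target. There are 200 camera calls.

## Working session

There is one attempt and no reset: what is moved stays moved. The work goes in short steps, Python scripts to look and compute and a tool call to move; the robot and the scene stay as the last step left them, time stands still between calls to the robot, and variables do not carry over. Pictures are saved under pics/ and viewed, at most 13 in all, crops included, and the job is handed in when it is done.

Besides the shell and the picture viewer there is one more tool, called after "Call:" as a command line: name --pt "numbers of a row" for each row, then --argument value for the rest. servo_tool: Moves the arm, as the interface text tells. Its arguments: {"type":"object","properties":{"targets":{"type":"array"},"claw":{"type":"number"}},"required":["targets"]}

```bash
mkdir -p pics; cat > a.py <<'E'
from bench import *
import numpy as np, cv2
for n in ("scene","side"):
    cv2.imwrite(f"pics/{n}0.png", snapshot(n)); c=camera_model(n)
    print(n, np.round(c["camera_matrix"],1).tolist(), np.round(c["camera_from_world"],4).tolist(), [k for k in c])
o=get_obs(); print(o)
E
python3 a.py
```

```text
scene [[581.4, 0.0, 313.7], [0.0, 581.4, 246.0], [0.0, 0.0, 1.0]] [[-0.9473, -0.3195, 0.0224, 0.5286], [0.1612, -0.4153, 0.8953, -0.2435], [-0.2768, 0.8517, 0.4449, -1.3336], [0.0, 0.0, 0.0, 1.0]] ['camera_matrix', 'camera_from_world']
side [[444.9, 0.0, 317.0], [0.0, 444.9, 236.9], [0.0, 0.0, 1.0]] [[-0.713, -0.7012, 0.001, 0.4509], [0.5362, -0.5443, 0.6451, -0.3838], [-0.4517, 0.4605, 0.7641, -0.9455], [0.0, 0.0, 0.0, 1.0]] ['camera_matrix', 'camera_from_world']
{'time': 0.1, 'joint_positions': array([-1.20707962e+00,  8.78098623e-02,  1.37210295e+00,  9.00103362e-06,
        1.68360233e+00, -1.03046098e-01]), 'qvel': array([ 0.0010958 , -0.00304503, -0.00435834,  0.00156238,  0.00078569,
        0.00119481]), 'joint_torque': array([-5.72310307e-02, -3.40513837e+01, -3.03280520e+01,  7.15310918e-02,
        3.00267397e-02, -8.24958397e-05]), 'tool_pos': array([ 0.24735407, -0.4907078 ,  0.21846022]), 'ee_rot': array([-3.13968128e+00, -2.06653053e-04,  4.66763614e-01]), 'wrist_force': array([-0.79935788,  0.41731753,  0.52761536]), 'wrist_torque': array([ 0.00742496, -0.0043427 , -0.05736967]), 'finger_force': 0.0, 'width': 0.09381581424455902}
```

View pics/scene0.png

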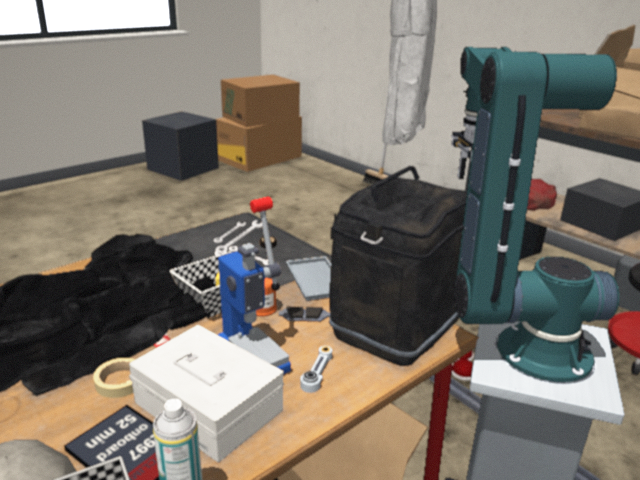

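View pics/side0.png

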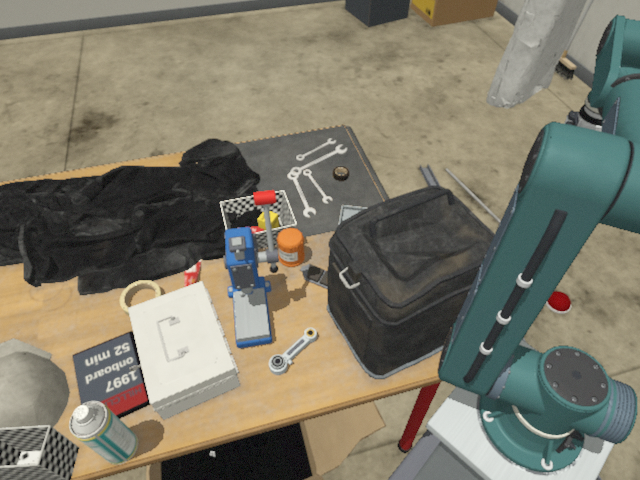

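The tensioner is near side px (278,362)→(311,333). The press bed front is near (254,340) and the tray shows at scene (310,278). I'll zoom in on both views and look through the wrist camera.

```bash
cat > b.py <<'E'
from bench import *
import numpy as np, cv2
s=cv2.imread("pics/side0.png"); c=cv2.imread("pics/scene0.png")
A=cv2.resize(s[185:385,218:344],None,fx=3,fy=3,interpolation=cv2.INTER_CUBIC)
B=cv2.resize(c[192:392,210:344],None,fx=3,fy=3,interpolation=cv2.INTER_CUBIC)
cv2.imwrite("pics/zoom.png",np.hstack([A,B]))
m=camera_model("wrist"); cv2.imwrite("pics/wrist0.png",snapshot("wrist"))
print(np.round(m["camera_matrix"],1).tolist(), np.round(m["camera_from_world"],4).tolist())
def ray(n,u,v):
    m=camera_model(n);K=m["camera_matrix"];T=m["camera_from_world"]
    d=np.array([(u-K[0,2])/K[0,0],-(v-K[1,2])/K[1,1],-1.]);R=T[:3,:3]
    return -R.T@T[:3,3],R.T@d
def at(n,u,v,z):
    p,d=ray(n,u,v);return p+d*(z-p[2])/d[2]
for n,u,v,z in [("side",279,355,.027),("side",311,333,.022),("scene",311,375,.027),("scene",324,351,.022),("scene",310,278,.01),("side",254,340,.045)]: print(n,u,v,np.round(at(n,u,v,z),4))
E
python3 b.py
```

```text
[[371.6, 0.0, 322.9], [0.0, 371.6, 243.2], [0.0, 0.0, 1.0]] [[0.4498, -0.8931, -0.0016, -0.5506], [0.8619, 0.4345, -0.2614, 0.0263], [0.2341, 0.1162, 0.9652, -0.391], [0.0, 0.0, 0.0, 1.0]]
side 279 355 [0.4732 0.2845 0.027 ]
side 311 333 [0.4625 0.1928 0.022 ]
scene 311 375 [0.4654 0.2939 0.027 ]
scene 324 351 [0.467  0.2002 0.022 ]
scene 310 278 [ 0.6083 -0.1168  0.01  ]
side 254 340 [0.5336 0.3047 0.045 ]
```

View pics/zoom.png

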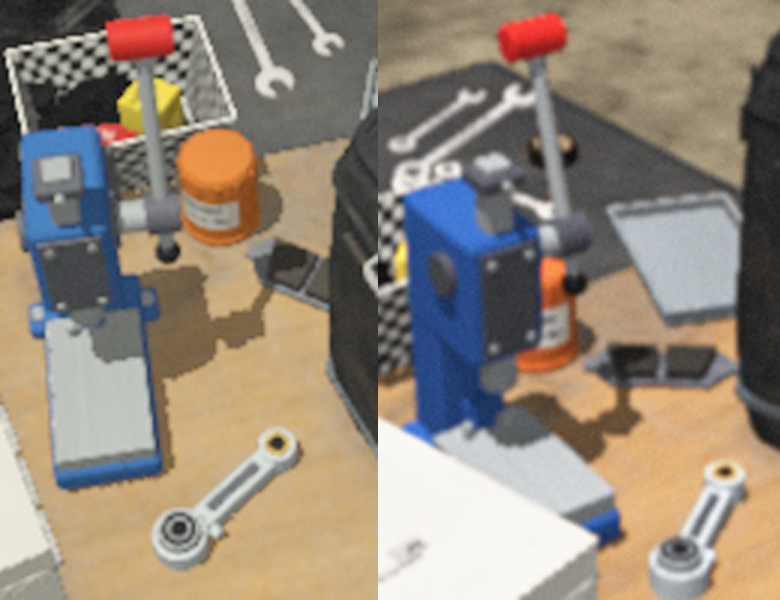

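View pics/wrist0.png

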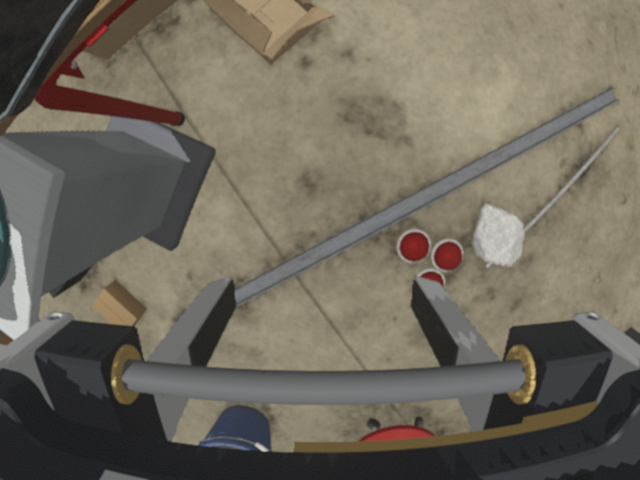

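The zoom shows the press head, the bed, the red grip at side zoom (141,37) and scene zoom (533,38), the tensioner and the tray. The wrist view shows only floor. Next I fit the press and tensioner poses from these keypoints.

```bash
cat > h.py <<'E'
from bench import *
import numpy as np, cv2
from scipy.optimize import least_squares
CM={n:camera_model(n) for n in ("scene","side")}
def proj(n,P):
    K,T=CM[n]["camera_matrix"],CM[n]["camera_from_world"]
    p=T[:3,:3]@np.asarray(P)+T[:3,3]; q=K@[p[0],-p[1],-p[2]]; return q[:2]/q[2]
def S(x,y): return ("side",218+x/3-.33,185+y/3-.33)
def C(x,y): return ("scene",210+(x-378)/3-.33,192+y/3-.33)
def w(p,L): # planar pose -> world
    c,s=np.cos(p[2]),np.sin(p[2]); return np.array([p[0]+c*L[0]-s*L[1],p[1]+s*L[0]+c*L[1],L[2]])
def fit(obs,p0):
    f=lambda p:np.concatenate([proj(o[0],w(p,L))-o[1:] for L,o in obs])
    r=least_squares(f,p0,loss="soft_l1",f_scale=1.0); return r.x,f(r.x).reshape(-1,2)
E
cat > c.py <<'E'
from h import *
g=(.0588,-.068,.329)
obs=[(g,S(141,37)),(g,C(533,38)),
((-.095,.038,.045),S(55,466)),((-.095,-.038,.045),S(158,453)),((-.095,-.038,.045),C(614,500)),
((-.023,.03,.225),S(35,243)),((-.023,-.03,.225),S(107,237)),((-.023,.03,.125),C(484,362)),((-.023,-.03,.125),C(541,340)),((-.023,.03,.225),C(483,262)),((-.023,-.03,.225),C(540,237))]
p,r=fit(obs,[.6,.28,-.3]); print("press",p.round(4)); print(r.round(1).tolist())
obs=[((0,0,.0285),S(180,527)),((0,0,.0285),C(680,549)),((-.104,0,.022),S(277,443)),((-.104,0,.022),C(725,471))]
p,r=fit(obs,[.47,.29,1.6]); print("tens",p.round(4)); print(r.round(1).tolist(), w(p,(-.07,0,0)),w(p,(-.104,0,0)))
obs=[((.098,.058,.019),C(610,205)),((-.098,.058,.019),C(664,318))]
for a in [C(610,205),C(664,320),C(740,310),C(735,195)]:
    f=lambda q:proj(a[0],(q[0],q[1],.019))-a[1:]; print("tray",least_squares(f,[.6,-.1]).x.round(4))
E
python3 c.py
```

```text
press [ 0.6196  0.247  -0.614 ]
[[-0.5, 0.7], [0.4, 0.4], [-0.1, -0.5], [-1.1, -1.5], [1.9, -2.5], [-3.7, 1.3], [1.2, -0.9], [-1.2, 6.0], [4.3, 4.5], [-2.5, -2.7], [4.0, -2.4]]
tens [0.4658 0.2959 1.5741]
[[-0.3, -0.1], [0.1, 0.3], [0.2, -0.6], [0.1, 0.3]] [0.46606314 0.22591021 0.        ] [0.46617699 0.1919104  0.        ]
tray [ 0.699  -0.1771]
tray [0.5811 0.0021]
tray [ 0.5254 -0.0365]
tray [ 0.5933 -0.2401]
```

```bash
cat > d.py <<'E'
from h import *
for n,u,v in [("side",238,384),("side",238,373),("scene",281,404),("scene",282,381),("side",208,287),("scene",203,329)]:
    for z in (0,.08,.1): print(n,u,v,z,least_squares(lambda q:proj(n,(q[0],q[1],z))-(u,v),[.5,.3]).x.round(3))
E
python3 d.py
```

```text
side 238 384 0 [0.498 0.388]
side 238 384 0.08 [0.465 0.401]
side 238 384 0.1 [0.457 0.404]
side 238 373 0 [0.518 0.372]
side 238 373 0.08 [0.483 0.386]
side 238 373 0.1 [0.475 0.389]
scene 281 404 0 [0.503 0.368]
scene 281 404 0.08 [0.47  0.451]
scene 281 404 0.1 [0.461 0.472]
scene 282 381 0 [0.527 0.302]
scene 282 381 0.08 [0.491 0.392]
scene 282 381 0.1 [0.482 0.415]
side 208 287 0 [0.756 0.279]
side 208 287 0.08 [0.702 0.301]
side 208 287 0.1 [0.688 0.306]
scene 203 329 0 [0.772 0.19 ]
scene 203 329 0.08 [0.712 0.291]
scene 203 329 0.1 [0.697 0.317]
```

Call:
servo_tool --pt "4 -4 -6 -10" --pt "8 -8 -12 -20" --pt "12 -13 -17 -30" --pt "16 -17.5 -20 -40" --pt "20.4 -22 -20 -50" --pt "24.8 -26.5 -20 -60" --pt "29.2 -31 -20 -63.4" --pt "33.6 -35.5 -20 -63.4" --claw 0

```text
time: 1.15
tool_pos: [0.3708, -0.0754, 0.4179]
ee_rot: [3.141, 0.0, 1.573]
wrist_force: [1.2, 0.5, 0.2]
width: 0.0939
finger_force: 0.0
```

Call:
servo_tool --pt "5.5 1.6 0 0" --pt "11 3.2 0 0" --pt "16.5 4.8 0 0" --pt "22 6.4 0 0" --pt "26 7.8 0 0" --pt "26 7.8 0 0" --pt "26 7.8 0 0"

```text
time: 2.02
tool_pos: [0.4479, 0.1825, 0.4175]
ee_rot: [-3.141, 0.001, 1.573]
wrist_force: [-0.6, 0.3, -0.8]
width: 0.0939
finger_force: 0.0
```

Call:
servo_tool --pt "4 1 3 0" --pt "6.3 1.8 8 0" --pt "6.3 1.8 14 0" --pt "6.3 1.8 17 0" --pt "6.3 1.8 17 0" --pt "6.3 1.8 17 0"

```text
time: 2.78
tool_pos: [0.4668, 0.2453, 0.2502]
ee_rot: [3.138, -0.001, 1.572]
wrist_force: [0.3, -0.4, 0.3]
width: 0.0938
finger_force: 0.0
```

```bash
cat > wr.py <<'E'
import sys; from bench import *; import numpy as np, cv2, pickle
n=sys.argv[1]; o=get_obs(); m=camera_model("wrist"); im=snapshot("wrist")
cv2.imwrite(f"pics/{n}.png",im); pickle.dump((o,m),open(f"{n}.pkl","wb"))
print(o["tool_pos"].round(4),o["ee_rot"].round(4))
E
python3 wr.py w1
```

```text
[0.4668 0.2453 0.2502] [ 3.1380e+00 -1.2000e-03  1.5718e+00]
```

View pics/w1.png

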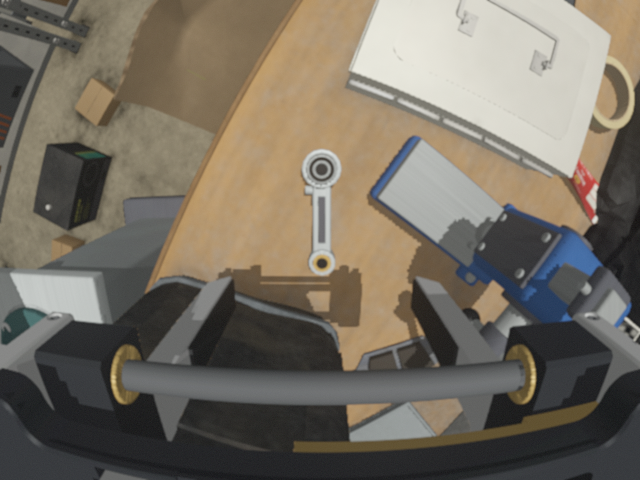

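The wrist view shows the tensioner at (321,168)→(321,263) and the bed corners at about (422,137) and (378,197).

```bash
cat > fw.py <<'E'
import pickle, numpy as np
def unw(m,u,v,z):
    K,T=m["camera_matrix"],m["camera_from_world"]
    a=np.array([u-K[0,2],v-K[1,2]]); r=np.hypot(*a); th=r/K[0,0]
    d=np.array([np.sin(th)*a[0]/r,-np.sin(th)*a[1]/r,-np.cos(th)]); R=T[:3,:3]
    p=-R.T@T[:3,3]; d=R.T@d; return (p+d*(z-p[2])/d[2])
E
cat > e.py <<'E'
from fw import *; o,m=pickle.load(open("w1.pkl","rb"))
for n,u,v,z in [("big",321,168,.0285),("small",321,263,.022),("bedFL",423,138,.045),("bedFR",379,198,.045),("bedL2",508,208,.045),("bedR2",470,268,.045),("tray",350,430,.019),("tray2",405,402,.019),("edge",200,180,0)]: print(n,unw(m,u,v,z).round(4))
import h
p=(.6196,.247,-.614)
E
python3 e.py
python3 - <<'E'
import sys; sys.path.insert(0,".")
import cv2
im=cv2.imread("pics/w1.png")[120:290,340:540]
cv2.imwrite("pics/w1z.png",cv2.resize(im,None,fx=3.5,fy=3.5,interpolation=cv2.INTER_CUBIC))
E
```

```text
big [0.4669 0.2964 0.0285]
small [0.4668 0.1911 0.022 ]
bedFL [0.5696 0.33   0.045 ]
bedFR [0.5256 0.2676 0.045 ]
bedL2 [0.6729 0.2603 0.045 ]
bedR2 [0.6328 0.1915 0.045 ]
tray [ 0.5077 -0.0622  0.019 ]
tray2 [ 0.5817 -0.0126  0.019 ]
edge [0.3269 0.2838 0.    ]
```

View pics/w1z.png

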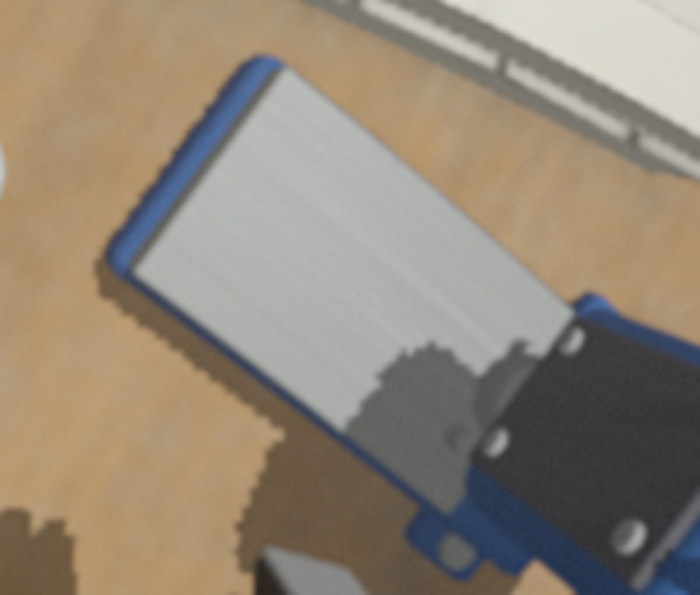

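Call:
servo_tool --pt "0 0 6 0" --pt "0 0 12 0" --pt "0 0 18 0" --pt "0 0 22 0" --pt "0 0 23.3 0" --pt "0 0 23.3 0"

```text
time: 3.58
tool_pos: [0.4677, 0.2465, 0.0168]
ee_rot: [3.138, -0.001, 1.573]
wrist_force: [-0.3, -0.2, 0.3]
width: 0.094
finger_force: 0.0
```

Call:
servo_tool --pt "0 0 0 0" --pt "0 0 0 0" --pt "0 0 0 0" --pt "0 0 0 0" --pt "0 0 0 0" --pt "0 0 0 0" --pt "0 0 -0.8 0" --pt "0 0 -1.5 0" --claw 255

```text
time: 4.58
tool_pos: [0.466, 0.246, 0.0302]
ee_rot: [3.142, 0.0, 1.573]
wrist_force: [-0.8, 0.5, -3.3]
width: 0.0193
finger_force: 30.0
```

Call:
servo_tool --pt "1 -0.5 0 9" --pt "2 -1 0 18" --pt "3 -1.5 0 27" --pt "4 -2 0 36" --pt "4.7 -2.4 0 45" --pt "4.7 -2.4 0.7 45" --pt "4.7 -2.4 1.4 45" --pt "4.7 -2.4 1.4 45"

```text
time: 5.58
tool_pos: [0.4439, 0.297, 0.0247]
ee_rot: [-3.139, -0.011, 0.79]
wrist_force: [-11.4, 0.9, 32.4]
width: 0.0196
finger_force: 30.0
```

Call:
servo_tool --pt "0 0 0 0" --pt "0 0 0 0" --pt "0 0 0 0" --pt "0 0 -2 0" --pt "0 0 -5 0" --pt "0 0 -5 0" --claw 100

```text
time: 6.32
tool_pos: [0.4435, 0.2935, 0.0674]
ee_rot: [3.14, -0.004, 0.788]
wrist_force: [0.0, -0.6, -0.4]
width: 0.0569
finger_force: 0.0
```

Call:
servo_tool --pt "-1 0 -5 -10" --pt "-2 0 -10 -20" --pt "-2.6 0 -12 -30" --pt "-2.6 0 -12 -40" --pt "-2.6 0 -12 -50" --pt "-2.6 0 -12 -60" --pt "-2.6 0 -12 -70" --pt "-2.6 0 -12 -80"

```text
time: 7.32
tool_pos: [0.4229, 0.2741, 0.1833]
ee_rot: [-3.138, -0.0, 2.19]
wrist_force: [0.6, -0.4, -0.6]
width: 0.0572
finger_force: 0.0
```

Call:
servo_tool --pt "0 0 0 -10" --pt "0 0 0 -20" --pt "0 0 0 -30" --pt "0 0 0 -40" --pt "0 0 0 -50" --pt "0 0 0 -60" --pt "0 0 0 -70" --pt "0 0 0 -80"

```text
time: 8.32
tool_pos: [0.4229, 0.2741, 0.1833]
ee_rot: [-3.141, -0.004, -2.697]
wrist_force: [0.5, -0.2, 0.3]
width: 0.057
finger_force: 0.0
```

Call:
servo_tool --pt "0 0 0 -10" --pt "0 0 0 -20" --pt "0 0 0 -20"

```text
time: 8.7
tool_pos: [0.423, 0.2741, 0.1837]
ee_rot: [3.141, -0.003, -2.356]
wrist_force: [0.1, 0.2, 0.6]
width: 0.0572
finger_force: 0.0
```

```bash
python3 wr.py w2
```

```text
[0.423  0.2741 0.1837] [ 3.1407e+00 -3.1000e-03 -2.3557e+00]
```

View pics/w2.png

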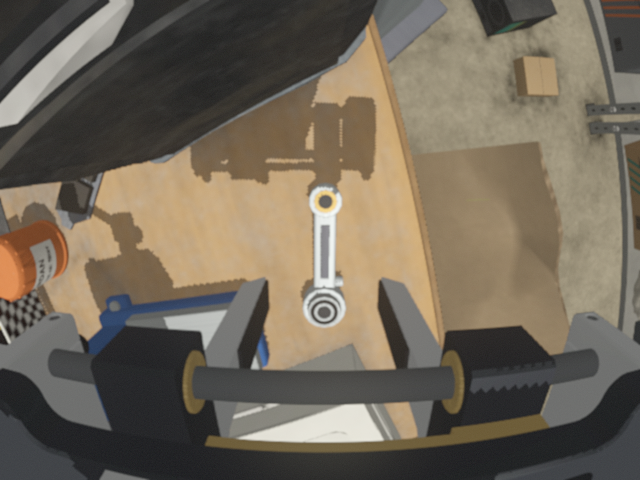

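The wrist view shows the tensioner lying straight: big end at (324,307), small end at (326,201).

```bash
cat > e2.py <<'E'
from fw import *; o,m=pickle.load(open("w2.pkl","rb"))
b=unw(m,324,311,.0285);s=unw(m,326,201,.022);print(b.round(4),s.round(4),np.hypot(*(b-s)[:2]))
d=(b-s)[:2];d/=np.hypot(*d);print("yaw",np.arctan2(d[1],d[0]))
b2=s[:2]+.104*d; g=b2-.076*d;print("grasp",g.round(4))
y=o["ee_rot"][2];e=g-o["tool_pos"][:2];print("tool xy",e@[np.cos(y),np.sin(y)],e@[np.sin(y),-np.cos(y)])
o,m=pickle.load(open("w1.pkl","rb"))
P=[unw(m,u,v,.045)[:2] for u,v in [(422,139.4),(378.6,197.1),(504.3,210.9),(468,267.1)]]
from scipy.optimize import least_squares
def f(p):
    c,s=np.cos(p[2]),np.sin(p[2]);L=[(np.array([[c,s],[-s,c]])@(q-p[:2])) for q in P]
    return [L[0][0]+.095,L[0][1]-.038,L[1][0]+.095,L[1][1]+.038,L[2][1]-.038,L[3][1]+.038]
r=least_squares(f,[.62,.247,-.61]);print(r.x.round(4),r.fun.round(4))
E
python3 e2.py
```

```text
[0.4779 0.3284 0.0285] [0.4034 0.2562 0.022 ] 0.10376068080044215
yaw 0.7690872687212613
grasp [0.4235 0.2757]
tool xy -0.0014825577707747294 0.0007485959388478051
[ 0.624   0.243  -0.6243] [ 0.0001 -0.0009 -0.0001  0.0009 -0.0007  0.0007]
```

Call:
servo_tool --pt "-0.1 0 5 0" --pt "-0.1 0 10 0" --pt "-0.1 0 14 0" --pt "-0.1 0 16 0" --pt "-0.1 0 16.7 0" --pt "-0.1 0 16.7 0"

```text
time: 9.5
tool_pos: [0.4241, 0.2751, 0.0185]
ee_rot: [3.142, -0.0, -2.355]
wrist_force: [-0.1, -0.4, 0.5]
width: 0.0568
finger_force: 0.0
```

Call:
servo_tool --pt "0 0 0 0" --pt "0 0 0 0" --pt "0 0 0 0" --pt "0 0 0 0" --pt "0 0 -1 0" --pt "0 0 -4 0" --pt "0 0 -8.3 0" --pt "0 0 -8.3 0" --claw 255

```text
time: 10.5
tool_pos: [0.4267, 0.2763, 0.1057]
ee_rot: [-3.138, 0.008, -2.354]
wrist_force: [0.8, 0.7, -3.2]
width: 0.0195
finger_force: 30.0
```

Call:
servo_tool --pt "-1.2 -0.2 0 10" --pt "-2.4 -0.4 0 20" --pt "-3.6 -0.6 0 30" --pt "-4.8 -0.8 0 40" --pt "-6 -1 0 50" --pt "-7.2 -1.2 0 60" --pt "-8.4 -1.3 0 70.2" --pt "-9.4 -1.4 0 80.3"

```text
time: 11.5
tool_pos: [0.4994, 0.3315, 0.0988]
ee_rot: [-3.137, -0.002, 2.522]
wrist_force: [0.8, 0.1, -3.0]
width: 0.0196
finger_force: 30.0
```

```bash
python3 wr.py w3; python3 -c "
from bench import *;import cv2
s=snapshot('side');c=snapshot('scene');w=cv2.imread('pics/w3.png')
f=lambda a:cv2.resize(a,None,fx=2.5,fy=2.5,interpolation=cv2.INTER_CUBIC)
cv2.imwrite('pics/z3.png',cv2.hconcat([f(s[200:400,190:350]),cv2.resize(w,(400,300)).copy() if 0 else cv2.copyMakeBorder(cv2.resize(w,(400,300)),0,200,0,0,0)]))"
```

```text
[0.4994 0.3315 0.0988] [-3.1374e+00 -2.0000e-03  2.5221e+00]
```

View pics/z3.png

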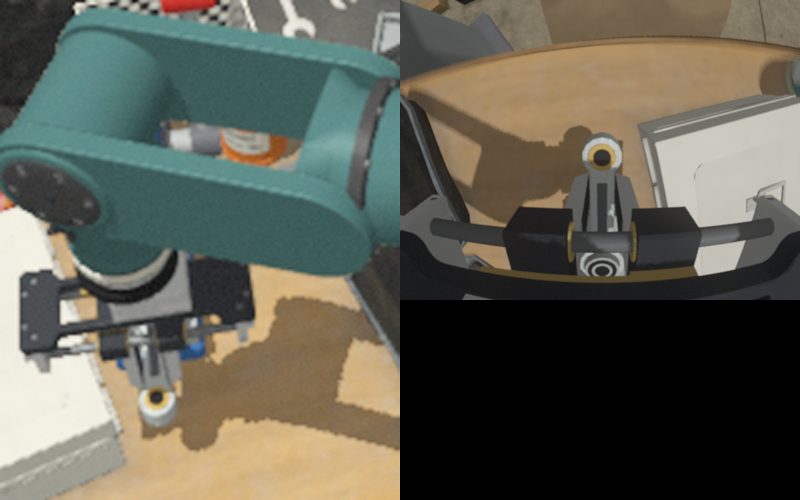

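Call:
servo_tool --pt "0 0 1.3 0" --pt "0 0 2.5 0" --pt "-1.5 0 2.5 0" --pt "-3 0 2.5 0" --pt "-4.2 0 2.5 0" --pt "-5.2 0 2.5 0" --pt "-5.7 0 2.5 0" --pt "-5.7 0 2.5 0"

```text
time: 12.65
tool_pos: [0.5473, 0.2989, 0.0768]
ee_rot: [3.142, -0.0, 2.528]
wrist_force: [0.4, 0.9, -3.8]
width: 0.0197
finger_force: 30.0
```

Call:
servo_tool --pt "0 0 0.2 0" --pt "0 0 0.4 0" --pt "0 0 0.6 0" --pt "0 0 0.6 0"

```text
time: 13.15
tool_pos: [0.5466, 0.2992, 0.0703]
ee_rot: [-3.141, -0.0, 2.528]
wrist_force: [-0.1, -0.1, -3.3]
width: 0.02
finger_force: 30.0
```

Call:
servo_tool --pt "0 0 0.2 0" --pt "0 0 0.4 0" --pt "0 0 0.5 0" --pt "0 0 0.5 0"

```text
time: 13.65
tool_pos: [0.5469, 0.2991, 0.0655]
ee_rot: [-3.141, -0.0, 2.528]
wrist_force: [-1.0, 0.2, -2.7]
width: 0.0198
finger_force: 30.0
```

Call:
servo_tool --pt "0 0 0.2 0" --pt "-0.4 0 0.25 0" --pt "-0.8 0 0.25 0" --pt "-1.1 0 0.25 0" --pt "-1.3 0 0.25 0" --pt "-1.3 0 0.25 0"

```text
time: 14.4
tool_pos: [0.558, 0.2921, 0.0641]
ee_rot: [3.14, 0.0, 2.528]
wrist_force: [-4.3, 3.7, 4.8]
width: 0.0198
finger_force: 30.0
```

Call:
servo_tool --pt "-0.2 0 0 0" --pt "-0.3 0 0 0" --pt "-0.3 0 0 0"

```text
time: 14.78
tool_pos: [0.5599, 0.2907, 0.0641]
ee_rot: [3.14, -0.001, 2.528]
wrist_force: [-4.6, 3.1, 6.8]
width: 0.0198
finger_force: 30.0
```

Call:
servo_tool --pt "-0.2 0 0 0" --pt "-0.3 0 0 0" --pt "-0.3 0 0 0"

```text
time: 15.15
tool_pos: [0.5601, 0.2905, 0.0641]
ee_rot: [3.141, -0.006, 2.529]
wrist_force: [-9.1, 6.0, 7.8]
width: 0.0197
finger_force: 30.0
```

Call:
servo_tool --pt "0 0 0 0" --pt "0 0 0 0" --pt "0 0 0.1 0" --claw 170

```text
time: 15.52
tool_pos: [0.563, 0.2874, 0.0618]
ee_rot: [-3.141, 0.001, 2.527]
wrist_force: [0.7, 0.4, 0.1]
width: 0.0313
finger_force: 0.0
```

Call:
servo_tool --pt "0.3 0 0.1 0" --pt "0.3 0 0.1 0" --pt "0.3 0 0.1 0" --claw 255

```text
time: 15.9
tool_pos: [0.5598, 0.2899, 0.0607]
ee_rot: [-3.141, -0.0, 2.528]
wrist_force: [0.1, 1.1, -1.8]
width: 0.0196
finger_force: 30.0
```

Call:
servo_tool --pt "-0.2 0 0 0" --pt "-0.4 0 0 0" --pt "-0.4 0 0 0"

```text
time: 16.27
tool_pos: [0.5603, 0.2893, 0.0607]
ee_rot: [-3.14, -0.007, 2.529]
wrist_force: [-6.3, 5.1, 1.0]
width: 0.0197
finger_force: 30.0
```

Call:
servo_tool --pt "0 0 0 0" --pt "0 0 0 0" --pt "0 0 -1 0" --pt "0 0 -5 0" --pt "0 0 -11 0" --pt "0 0 -17 0" --pt "0 0 -23 0" --pt "0 0 -29 0" --claw 110

```text
time: 17.27
tool_pos: [0.5632, 0.2872, 0.3546]
ee_rot: [3.14, 0.002, 2.527]
wrist_force: [0.6, -0.2, -1.0]
width: 0.0533
finger_force: 0.0
```

Call:
servo_tool --pt "0 0 -6 0" --pt "0 0 -8 0" --pt "-4 -1.6 -8 0" --pt "-8 -3.2 -8 0" --pt "-12 -4.9 -8 0" --pt "-16 -6.6 -8 0" --pt "-16.7 -6.8 -8 0" --pt "-16.7 -6.8 -8 0" --claw 206

```text
time: 18.27
tool_pos: [0.6608, 0.1357, 0.4315]
ee_rot: [3.141, 0.0, 2.527]
wrist_force: [0.2, 0.4, 0.3]
width: 0.018
finger_force: 0.0
```

```bash
python3 wr.py w4; python3 -c "
from bench import *;import cv2
s=snapshot('side');c=snapshot('scene');w=cv2.imread('pics/w4.png')
cv2.imwrite('pics/side4.png',s);cv2.imwrite('pics/scene4.png',c)
f=lambda a,k:cv2.resize(a,None,fx=k,fy=k,interpolation=cv2.INTER_CUBIC)
A=cv2.hconcat([f(s[160:360,200:330],2),f(c[180:380,200:340],2),cv2.copyMakeBorder(f(w[:,80:560],.5),80,80,0,0,0)])
print(A.shape);cv2.imwrite('pics/z4.png',A)"
```

```text
[0.6608 0.1357 0.4315] [3.1412e+00 1.0000e-04 2.5273e+00]
(400, 780, 3)
```

View pics/z4.png

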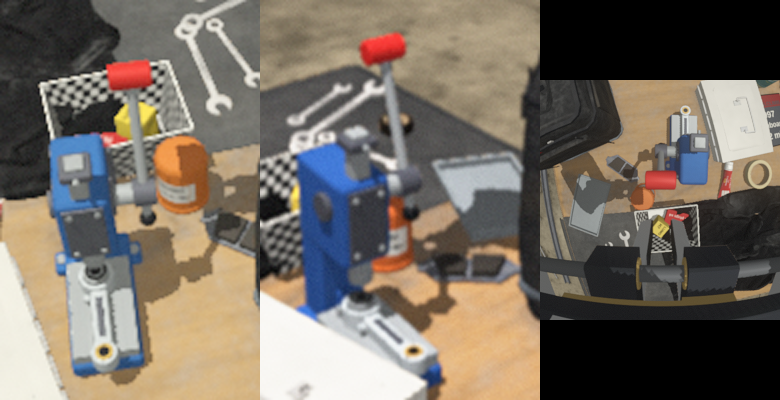

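The side, scene and wrist views show the tensioner seated under the ram. The grip is at wrist (320,198) and the tray corners are near (164,182), (222,206), (194,312) and (140,296).

```bash
cat > e4.py <<'E'
from fw import *; import cv2; o,m=pickle.load(open("w4.pkl","rb"))
im=cv2.imread("pics/w4.png"); hsv=cv2.cvtColor(im,cv2.COLOR_BGR2HSV)
r=(((hsv[...,0]<5)|(hsv[...,0]>174))&(hsv[...,1]>200)&(hsv[...,2]>90)).astype(np.uint8); r[:, :280]=0; r[:150]=0; r[230:]=0; r[:,370:]=0
ys,xs=np.nonzero(r);print(xs.min(),xs.max(),ys.min(),ys.max(),xs.mean(),ys.mean(),len(xs))
g=unw(m,xs.mean(),ys.mean(),.334);print("grip",g)
y=o["ee_rot"][2];e=(g-o["tool_pos"])[:2];print("tool xy of grip",e@[np.cos(y),np.sin(y)],e@[np.sin(y),-np.cos(y)])
print("small",unw(m,370,60,.067))
cv2.imwrite("pics/tr4.png",cv2.resize(im[160:330,120:250],None,fx=3.5,fy=3.5,interpolation=cv2.INTER_CUBIC))
for u,v in [(164,182),(222,206),(194,312),(140,296)]: print("tray",unw(m,u,v,.019).round(4))
E
python3 e4.py
```

```text
Traceback (most recent call last):
  File "e4.py", line 4, in <module>
    ys,xs=np.nonzero(r);print(xs.min(),xs.max(),ys.min(),ys.max(),xs.mean(),ys.mean(),len(xs))
                              ~~~~~~^^
ValueError: zero-size array to reduction operation minimum which has no identity
```

```bash
sed -i 's/>200)&(hsv\[...,2\]>90)/>120)\&(hsv[...,2]>90)/; s/r\[:, :280\]=0; r\[:150\]=0; r\[230:\]=0; r\[:,370:\]=0/r[:, :270]=0; r[:165]=0; r[230:]=0; r[:,365:]=0/; s/<5)|/<9)|/; s/>174/>165/' e4.py; python3 e4.py
```

```text
290 352 180 219 321.02148689299526 199.70434035238503 2327
grip [0.63101618 0.15489284 0.334     ]
tool xy of grip 0.03542725478499081 -0.0014532411289461772
small [0.53708881 0.30448449 0.067     ]
tray [ 0.4912 -0.0659  0.019 ]
tray [ 0.5839 -0.0088  0.019 ]
tray [ 0.6995 -0.1745  0.019 ]
tray [ 0.6162 -0.2458  0.019 ]
```

Call:
servo_tool --pt "0 -0.15 4 0" --pt "0 -0.15 8 0" --pt "0 -0.15 9.5 0" --pt "0 -0.15 9.5 0"

```text
time: 18.92
tool_pos: [0.6586, 0.1359, 0.3349]
ee_rot: [-3.14, -0.002, 2.53]
wrist_force: [-0.0, 0.1, 0.7]
width: 0.0184
finger_force: 0.0
```

Call:
servo_tool --pt "1 0 0 0" --pt "2.4 0 -0.2 0" --pt "4 0 -0.5 0" --pt "5.6 0 -0.65 0" --pt "7.2 0 -0.6 0" --pt "8.6 0 -0.4 0" --pt "8.6 0 -0.4 0"

```text
time: 19.8
tool_pos: [0.5883, 0.1851, 0.3399]
ee_rot: [-3.141, -0.001, 2.53]
wrist_force: [1.5, -0.7, 1.7]
width: 0.018
finger_force: 0.9
```

```bash
cat > lev.py <<'E'
from h import *
def blob(n):
    im=snapshot(n); hsv=cv2.cvtColor(im,cv2.COLOR_BGR2HSV)
    r=(((hsv[...,0]<6)|(hsv[...,0]>172))&(hsv[...,1]>180)&(hsv[...,2]>110)).astype(np.uint8)
    k,l,st,c=cv2.connectedComponentsWithStats(r)
    return [(st[i,4],c[i].round(1).tolist()) for i in range(1,k) if st[i,4]>40]
p=(.622,.246,-.617)
def pred(q): return w(p,(-.016*-1-.145*np.sin(q-.3),-.068,.19+.145*np.cos(q-.3)))
for n in ("side","scene"):
    print(n,blob(n),[ (q,proj(n,pred(q)).round(0).tolist()) for q in (0,.4,.6,.8,1,1.2)])
o=get_obs();print(o["wrist_force"].round(1),o["tool_pos"].round(4))
E
python3 lev.py
```

```text
side [(np.int32(241), [267.9, 223.8]), (np.int32(43), [519.2, 301.4]), (np.int32(48), [407.7, 443.4])] [(0, [264.0, 197.0]), (0.4, [267.0, 215.0]), (0.6, [268.0, 228.0]), (0.8, [270.0, 243.0]), (1, [272.0, 258.0]), (1.2, [274.0, 273.0])]
scene [(np.int32(254), [280.1, 214.7]), (np.int32(641), [631.1, 330.9]), (np.int32(173), [463.3, 366.3]), (np.int32(164), [148.8, 473.7])] [(0, [261.0, 205.0]), (0.4, [276.0, 211.0]), (0.6, [283.0, 218.0]), (0.8, [291.0, 228.0]), (1, [297.0, 240.0]), (1.2, [303.0, 253.0])]
[ 1.6 -0.6  1.1] [0.5893 0.1843 0.3397]
```

Call:
servo_tool --pt "1.4 0 0.4 0" --pt "2.7 0 0.85 0" --pt "4 0 1.5 0" --pt "5.3 0 2.25 0" --pt "7 0 3.6 0" --pt "8.4 0 5 0" --pt "9.6 0 5.3 0" --pt "9.8 0 5.3 0"

```text
time: 20.9
tool_pos: [0.5207, 0.2327, 0.2907]
ee_rot: [3.134, 0.034, 2.516]
wrist_force: [31.2, -21.5, 3.8]
width: 0.018
finger_force: 18.7
```

```bash
python3 lev.py
```

```text
side [(np.int32(250), [275.8, 273.2]), (np.int32(290), [534.9, 285.1]), (np.int32(308), [558.8, 300.7]), (np.int32(317), [527.4, 304.4]), (np.int32(49), [407.3, 443.6])] [(0, [264.0, 197.0]), (0.4, [267.0, 215.0]), (0.6, [268.0, 228.0]), (0.8, [270.0, 243.0]), (1, [272.0, 258.0]), (1.2, [274.0, 273.0])]
scene [(np.int32(270), [303.1, 253.1]), (np.int32(92), [637.6, 342.0]), (np.int32(171), [463.2, 366.3]), (np.int32(168), [149.0, 473.8])] [(0, [261.0, 205.0]), (0.4, [276.0, 211.0]), (0.6, [283.0, 218.0]), (0.8, [291.0, 228.0]), (1, [297.0, 240.0]), (1.2, [303.0, 253.0])]
[ 28.4 -19.    3.9] [0.5208 0.2327 0.2907]
```

Call:
servo_tool --pt "-1.5 0 -0.3 0" --pt "-4.5 0 -3 0" --pt "-7.5 0 -4.6 0" --pt "-10.5 0 -5.4 0" --pt "-13.5 0 -5.6 0" --pt "-16.5 0 -5.3 0" --pt "-19.5 0 -4.9 0" --pt "-19.5 0 -4.9 0"

```text
time: 22.0
tool_pos: [0.6686, 0.1281, 0.3328]
ee_rot: [-3.138, -0.005, 2.527]
wrist_force: [0.4, -0.1, 0.1]
width: 0.0181
finger_force: 0.0
```

Call:
servo_tool --pt "0 0 0 0" --pt "0 0 -4 0" --pt "0 0 -9.5 0" --pt "0 0 -9.5 0" --pt "0 0 -9.5 0" --claw 110

```text
time: 22.62
tool_pos: [0.6681, 0.1295, 0.4318]
ee_rot: [3.141, 0.001, 2.53]
wrist_force: [-0.0, 0.0, -0.8]
width: 0.0531
finger_force: 0.0
```

```bash
python3 lev.py; python3 wr.py w5;python3 -c "
from bench import *;import cv2
s=snapshot('side');c=snapshot('scene');w=cv2.imread('pics/w4.png')
f=lambda a,k:cv2.resize(a,None,fx=k,fy=k,interpolation=cv2.INTER_CUBIC)
v=cv2.imread('pics/w5.png')
A=cv2.hconcat([f(s[230:350,210:310],4),cv2.vconcat([f(w[170:320,125:235],1.6),f(v[170:320,125:235],1.6)])]);print(A.shape)
A=cv2.hconcat([f(s[240:360,210:300],4),f(w[170:320,120:232],3.2)]);cv2.imwrite('pics/z5.png',A)"
```

```text
side [(np.int32(66), [263.4, 192.9]), (np.int32(137), [264.5, 200.0]), (np.int32(220), [537.4, 285.3]), (np.int32(317), [558.7, 300.7]), (np.int32(54), [407.3, 443.5])] [(0, [264.0, 197.0]), (0.4, [267.0, 215.0]), (0.6, [268.0, 228.0]), (0.8, [270.0, 243.0]), (1, [272.0, 258.0]), (1.2, [274.0, 273.0])]
scene [(np.int32(230), [260.9, 204.0]), (np.int32(914), [626.7, 329.7]), (np.int32(175), [463.2, 366.3]), (np.int32(165), [149.0, 473.8])] [(0, [261.0, 205.0]), (0.4, [276.0, 211.0]), (0.6, [283.0, 218.0]), (0.8, [291.0, 228.0]), (1, [297.0, 240.0]), (1.2, [303.0, 253.0])]
[ 0.2 -0.5 -0.7] [0.6682 0.129  0.4293]
[0.6682 0.129  0.4293] [-3.1392e+00 -3.0000e-03  2.5290e+00]
(480, 576, 3)
```

View pics/z5.png

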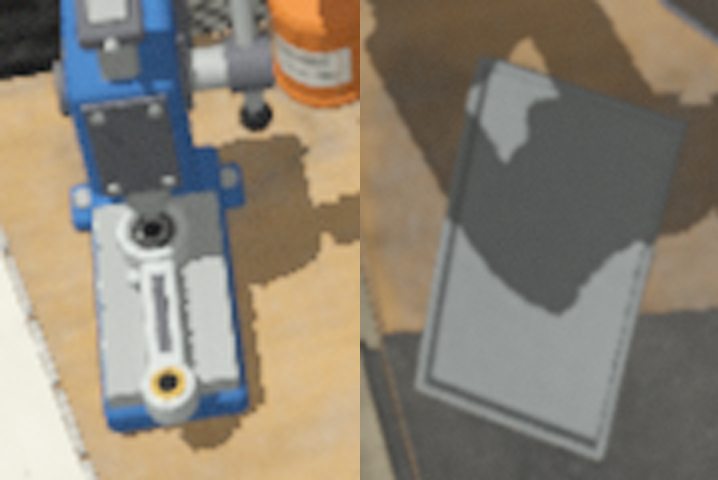

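The view shows the lever at rest and the bearing seated flush. The tray's outer corners are clear, so I fit the tray pose.

```bash
cat > e5.py <<'E'
from fw import *; from scipy.optimize import least_squares
import h
o,m=pickle.load(open("w4.pkl","rb"))
C=np.array([unw(m,*q,.019)[:2] for q in [(159,189.4),(221.6,209),(195.9,313.8),(137.2,290.3)]]);print(C.round(4).tolist())
L=[(-.098,-.058),(-.098,.058),(.098,.058),(.098,-.058)]
r=least_squares(lambda p:np.concatenate([h.w(p,(*l,0))[:2]-c for l,c in zip(L,C)]),[.6,-.12,-.96]);print("tray",r.x.round(4),r.fun.round(3))
s=least_squares(lambda q:h.proj("side",(q[0],q[1],.067))-(252,335.4),[.54,.3]).x;print("small",s,"pred",h.w((.622,.246,-.617),(-.104,0,0)))
p=r.x
for sgn in (1,): print("ctr-offset grasp", h.w(p,(-.0255,0,0)))
E
python3 e5.py
```

```text
[[0.4951, -0.0813], [0.5873, -0.0124], [0.7042, -0.1739], [0.6047, -0.2426]]
tray [ 0.5978 -0.1275 -0.956 ] [-0.001  0.     0.001 -0.002 -0.002 -0.     0.002  0.002]
small [0.53513188 0.30615926] pred [0.53717574 0.30617346 0.        ]
ctr-offset grasp [ 0.58312597 -0.10671311  0.        ]
```

Call:
servo_tool --pt "4 1.5 0 0" --pt "8 3.2 0 0" --pt "12 4.9 0 0" --pt "16 6.6 0 0" --pt "18 6.8 4 0" --pt "18 6.8 10 0" --pt "18 6.8 15 0" --pt "18 6.8 15 0"

```text
time: 23.88
tool_pos: [0.5574, 0.2862, 0.2728]
ee_rot: [-3.128, -0.009, 2.528]
wrist_force: [0.3, 0.5, -0.2]
width: 0.0537
finger_force: 0.0
```

Call:
servo_tool --pt "0 0 0 0" --pt "0 0 6 0" --pt "0 0 12 0" --pt "0 0 18 0" --pt "0 0 20 0" --pt "0 0 21.5 0" --pt "0 0 21.5 0"

```text
time: 24.75
tool_pos: [0.5623, 0.2881, 0.0682]
ee_rot: [3.139, 0.002, 2.528]
wrist_force: [0.1, -0.2, -1.1]
width: 0.0533
finger_force: 0.0
```

Call:
servo_tool --pt "0 0 0.6 0" --pt "0 0 0.6 0" --pt "0 0 0.6 0" --pt "0 0 0.6 0" --pt "0 0 0.6 0" --pt "0 0 0 0" --pt "0.5 0 -0.4 0" --pt "1 0 -0.4 0" --claw 255

```text
time: 25.75
tool_pos: [0.5523, 0.2934, 0.0702]
ee_rot: [-3.141, -0.0, 2.528]
wrist_force: [-0.2, 0.7, -2.9]
width: 0.0196
finger_force: 30.0
```

Call:
servo_tool --pt "1.5 0 0 0" --pt "3.5 0 0 0" --pt "5.5 0 -0.5 0" --pt "7 0 -2 0" --pt "7 0 -6 0" --pt "7 0 -11 0" --pt "7 0 -16 0" --pt "7 0 -21 0"

```text
time: 26.75
tool_pos: [0.4947, 0.3341, 0.2836]
ee_rot: [3.139, 0.001, 2.529]
wrist_force: [0.3, 0.6, -3.5]
width: 0.0195
finger_force: 30.0
```

Call:
servo_tool --pt "0 0 -5 10" --pt "0 0 -10 20" --pt "0 0 -15 30" --pt "0 0 -17 40" --pt "0 0 -17 50" --pt "0 0 -17 60" --pt "0 0 -17 70" --pt "0 0 -17 80"

```text
time: 27.75
tool_pos: [0.4946, 0.3339, 0.4519]
ee_rot: [3.14, -0.002, 1.126]
wrist_force: [-0.5, -0.3, -3.6]
width: 0.0199
finger_force: 30.0
```

Call:
servo_tool --pt "-3.2 2.6 0 10" --pt "-6.4 5.2 0 20" --pt "-9.6 7.8 0 30" --pt "-12.8 10.5 0 40" --pt "-16 13.1 0 50" --pt "-19.2 15.7 0 60" --pt "-22.4 18.3 0 70" --pt "-25.6 21 0 80"

```text
time: 28.75
tool_pos: [0.5762, 0.0121, 0.4521]
ee_rot: [-3.141, -0.003, -0.27]
wrist_force: [1.0, -0.0, -3.0]
width: 0.0201
finger_force: 30.0
```

Call:
servo_tool --pt "2 3.6 0 10" --pt "4 7.3 0 20" --pt "6 11 0 30" --pt "7.9 14.6 0 39.4" --pt "7.9 14.6 4 39.4" --pt "7.9 14.6 9 39.4" --pt "7.9 14.6 14 39.4" --pt "7.9 14.6 14 39.4"

```text
time: 29.75
tool_pos: [0.6117, -0.1474, 0.3031]
ee_rot: [3.132, 0.012, -0.952]
wrist_force: [0.7, -0.3, -3.1]
width: 0.0197
finger_force: 30.0
```

```bash
python3 wr.py w6
```

```text
[ 0.6117 -0.1474  0.3031] [ 3.1325  0.0121 -0.9519]
```

View pics/w6.png

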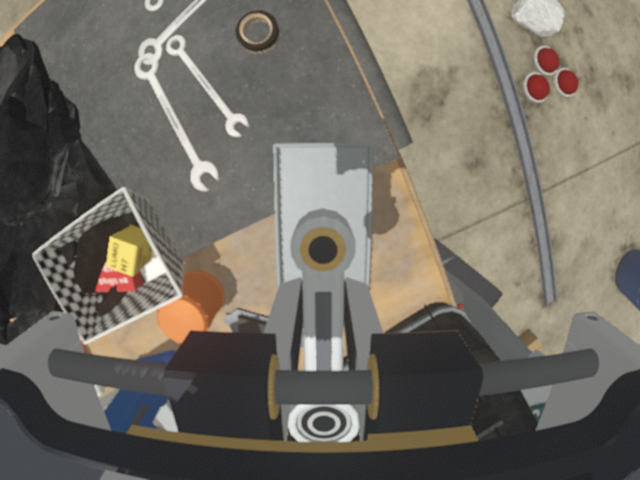

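Call:
servo_tool --pt "0 0 0 0" --pt "0 0 6 0" --pt "0 0 12 0" --pt "0 0 18 0" --pt "0 0 22 0" --pt "0 0 25 0" --pt "0 0 26.5 0" --pt "0 0 26.5 0"

```text
time: 30.8
tool_pos: [0.6164, -0.1494, 0.047]
ee_rot: [-3.14, -0.002, -0.952]
wrist_force: [-0.2, -0.1, -3.2]
width: 0.0196
finger_force: 30.0
```

Call:
servo_tool --pt "0 0 0.3 0" --pt "0 0 0.7 0" --pt "0 0 1 0" --pt "0 0 1.2 0" --pt "0 0 1.2 0"

```text
time: 31.42
tool_pos: [0.6146, -0.1489, 0.0329]
ee_rot: [3.141, 0.0, -0.952]
wrist_force: [-0.3, -0.5, -4.5]
width: 0.0197
finger_force: 30.0
```

Call:
servo_tool --pt "0 0 0.3 0" --pt "0 0 0.6 0" --pt "0 0 0.8 0" --pt "0 0 0.9 0" --pt "0 0 0.9 0"

```text
time: 32.05
tool_pos: [0.6147, -0.149, 0.0241]
ee_rot: [3.141, 0.0, -0.952]
wrist_force: [0.3, 0.5, -3.1]
width: 0.0195
finger_force: 30.0
```

Call:
servo_tool --pt "0 0 0.15 0" --pt "0 0 0.15 0"

```text
time: 32.3
tool_pos: [0.6147, -0.1489, 0.0226]
ee_rot: [3.141, 0.0, -0.952]
wrist_force: [-0.2, 0.3, -1.7]
width: 0.0196
finger_force: 30.0
```

Call:
servo_tool --pt "0 0 0 0" --pt "0 0 0 0" --pt "0 0 0 0" --pt "0 0 -1 0" --pt "0 0 -5 0" --pt "0 0 -11 0" --pt "0 0 -17 0" --pt "0 0 -17 0" --claw 130

```text
time: 33.3
tool_pos: [0.6181, -0.15, 0.2019]
ee_rot: [-3.132, -0.013, -0.952]
wrist_force: [-0.1, 0.6, -1.0]
width: 0.046
finger_force: 0.0
```

```bash
python3 wr.py w7; python3 lev.py | cut -c1-120
```

```text
[ 0.6181 -0.15    0.2019] [-3.1324 -0.0128 -0.9522]
side [(np.int32(64), [262.7, 192.8]), (np.int32(134), [264.9, 200.1]), (np.int32(54), [407.8, 443.2])] [(0, [264.0, 197.
scene [(np.int32(229), [260.9, 204.0]), (np.int32(913), [626.7, 329.8]), (np.int32(179), [463.4, 366.3]), (np.int32(174)
[ 0.1  0.4 -0.4] [ 0.6143 -0.1488  0.192 ]
```

View pics/w7.png

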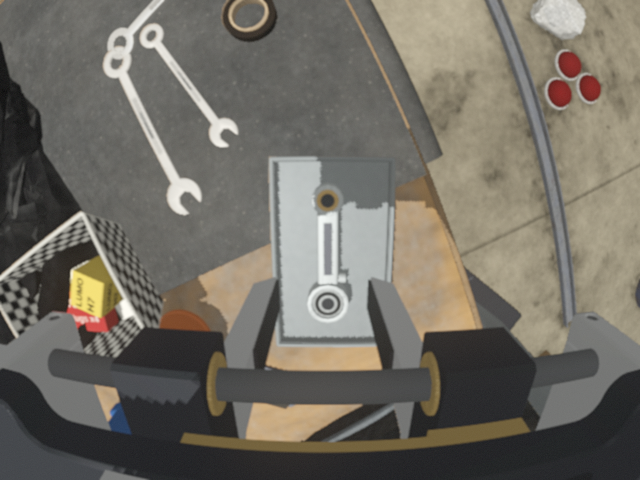

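The tensioner lies flat and centred inside the tray, with its ends at (327,200) and (327,303) and the tray spanning rows 158–343. The bearing is flush and the lever is at rest.

```bash
python3 -c "
from bench import *
print(close_job())"
```

```text
the job is handed in; nothing more can be done
None
```

I pressed the bearing home, let the lever return to rest, laid the tensioner flat in the parts tray, and handed the job in at about 33 s of the 72 s allowed; the hand-in gave no verdict back.

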